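Shut up the site office fittings chest

ROBOT

A 6-joint arm with a two-finger parallel gripper is mounted at the origin on the work surface. World frame = base frame: x ahead of the robot, y to its left, z up, the work surface at z = 0. Lengths are in m, angles in degrees, forces in N, time in s.
With the tool pointing down it reaches from about 0.35 to 0.85 m from the base axis. Payload 8.1 kg.
Tool frame: the origin (TCP) lies at the very end of the fingers, on their centre line; the grasp point (between the pads) lies 19 mm behind it (bot.grasp_offset is the distance from the TCP to the grasp point, in m); z points along the fingers, x is the direction in which the jaws open and shut, and the axes are right-handed (so a half turn about z gives the same grasp; the last joint's range is limited). The gripper opens to 85 mm and grips with 20 to 120 N. Pads are 22 mm wide; open, the fingers measure 114 mm over their backs; the gripper's body (76 mm by 85 mm) begins 54 mm behind the grasp point. The pads swing forward as they close: fully open they stand 13 mm farther back than shut.
Start: joints at [67.472, 7.471, 85.268, -0, 87.261, -4.893], TCP at [0.182, 0.572, 0.231] pointing down, gripper open.
Joint ranges: [-169.43, 169.43], [-51.17, 129.36], [1.28, 143.12], [-76.62, 256.62], [0, 156.53], [-152.29, 152.29]. Speed limits (degrees/s): [136.94, 136.94, 159.86, 180, 180, 180].

INTERFACE

Orientations are given as a 3x3 rotation matrix whose columns are the frame's x, y, z axes.
In Python, from rig import bot, eyes gives the robot as it stands. The module is installed in compiled form; this text tells all that it offers.
- The arm moves only by the tool play_rows, never from a script. Its argument "series" is one flat list of numbers, 4 for each row, row after row: the shift along the tool's x, y, z in units of 40 mm (1.0 is 40 mm), then the turn about the tool's z in degrees. A call has exactly 8 rows; each row is the pose to reach, as a shift and turn from the pose measured when the call began, along the tool's axes at that moment; what a row does not reach only later rows make up. A row lasts 1/8 s, in which the tool goes at most 62.5 mm and 10.7 degrees, less where a joint would pass 70% of its speed; a pose out of reach is approached as far as the arm can. A call with a gripper value outside its range is refused whole. "grip" is the finger opening in mm, from 0 to 85.4, set as the call begins (left out, the last holds). The fingers move at their own pace and stop on an object; "grip_force" is the grip in N (left out, the last holds). Time passes only in rows, so rows that repeat a pose let the fingers close, or fill a call up. It gives the time, the measured TCP pose, the force and the opening at its end, in the units of the state.
- bot.get_state(): the state, without advancing time (a new reading comes with each control period).
- eyes.camera(name): name is "scene" or "top" or "wrist"; returns the picture (384x512x3 uint8, red, green, blue); there is no depth.
- eyes.camera_model(name): a dict with "K" (3x3 intrinsics, pixels), "k1" (the pictures are not rectified: a ray, as slopes to the right and down, at radius r is drawn at 1 + k1 r^2 times it, then the intrinsics apply), "R" (3x3) and "t" (3): a world point X has camera coordinates R X + t. Camera axes: x right, y down, z forward; pixel columns grow to the right and rows downward; lengths in m; the calibration is good to about 2 mm. A picture is of the moment at which its call begins: read the wrist's pose just before it. camera_model takes no time and is no camera call; for the wrist camera it gives the pose at the moment of the call.
- bot.finish_job(): hands the job in, once; it reports no verdict.
The state is a dict: "t": time; "q": joint angles; "dq": joint speeds; "tau": joint torques, N m; "tcp_pos": TCP position; "orientation": TCP orientation; "force": force on the tool from outside, world axes, zero at the start; "wrist_torque": the same for the moment, N m; "opening": opening from 0.0 (shut) to 1.0 (fully open).
Only numpy, scipy, OpenCV 4.12 (cv2) and the standard library are available. Lean on these libraries where they do the work, as an engineer would, in place of code of your own. Each camera call takes 0.05 s, during which the arm holds its last target.

TASK

Close up the steel fittings chest on the desk by pushing with the closed fingertips, without pinching or pulling anything: first gently push both open drawers fully home, in either order, and only then gently swing the raised lid forward and down until it lies flat on the chest. Leave the mug, the pipe coupling and the tape measure where they stand, and finish clear of the chest.

Things in the scene. Friction and masses are not known exactly. Their poses are not given: they have to be found in the camera images.
- chest: Grey sheet-steel chest fixed to the desk, 190 mm deep (x), 350 mm wide (y), 105 mm high without its lid. Origin: centre of the underside, on the desk top. Its own x axis points from the drawer side to the hinge side, y to its left as seen from the drawer side, z up. Position and yaw vary. Two drawers lie side by side under a shallow top tray; a lid covers the tray. The frame behind the drawer fronts is at x = -95 mm; a shut drawer's front face is at x = -103 mm.
- left_drawer (a joint): Opening of the drawer on the chest's +y side, m: 0 fully home, grows as it comes out along the chest's -x, up to 0.10. It runs stiffly (2.5 N of friction, slight damping, no spring) and stays where it is left. Its flat front is 168 mm wide, from 8 to 76 mm above the desk, centred at chest y = +85.5 mm; a pull lip 70 mm wide sticks out 10 mm at 18 to 22 mm above the desk.
- right_drawer (a joint): Opening of the equal drawer on the chest's -y side (front centred at chest y = -85.5 mm); same size, meaning and friction.
- left_drawer_front (a point): Middle of the upper edge of the left drawer's front face (76 mm above the desk); it moves with the drawer. Push here or below, along the chest's +x.
- right_drawer_front (a point): The same point on the right drawer.
- lid (a joint): Opening angle of the lid, rad: 0 lies flat on the chest, grows as its free edge rises and swings back; stop at 1.7. It starts leaning forward of upright, 1.05 to 1.35. A stiff friction hinge holds it at any angle: about 0.75 N m of friction, less its weight (0.5 kg); no spring.
- lid_hinge (a point): Middle of the lid's hinge line, at the chest's top back edge (chest x = +95 mm, 105 mm above the desk); the line runs along the chest's y. Its axes turn with the lid: its x axis lies along the lid from the free edge to the hinge, its z axis points out of the lid's outer face.
- lid_edge (a point): Middle of the lid's free edge, on the outer face (the face that is on top when shut). The lid is a flat plate 190 mm from hinge to free edge, 350 mm wide, 8 mm thick; the outer face is 8 mm from the hinge line's plane and looks away from the robot and upward while the lid is open.
- mug: Bystander: loose white ceramic mug, 76 mm across, 85 mm high, with a handle; origin centre of its underside.
- coupling: Bystander: loose steel pipe coupling (open ring) standing upright, 54 mm across, 65 mm high; origin centre of its underside.
- tape: Bystander: loose grey pocket tape measure standing on edge, 60 x 34 mm, 58 mm high; origin centre of its underside.

How it is judged (in metres and radians):
On the way, in this order (a step that is already met when the one before it is completed fails the run):
1. both drawers are fully home (within 5 mm) while the lid is still up (value of joint each of left_drawer, right_drawer below 0.005 m and value of joint lid above 0.5 rad), for 0.2 s.
2. the lid is down flat (within 0.05 rad) (value of joint each of left_drawer, right_drawer below 0.005 m and value of joint lid below 0.05 rad), for 0.2 s.
At the end, for the whole second after the job is handed in: Both drawers within 5 mm of fully home, the lid within 0.05 rad of flat and at rest, and every bystander within 20 mm of where it stood (all of step 2 and velocity of joint lid between -0.05 and 0.05 rad/s and distance of each of mug, coupling, tape from where it was at the start of the episode below 0.02 m); the robot touches nothing.
It fails at once if the fingers ram or strain the chest, its drawers or its lid with over 90 N (contact force between the fingers and chest above 90 N).
It fails at once if the lid is brought down (below 0.5 rad) while a drawer is still more than 10 mm open (value of joint lid below 0.5 rad and value of joint any of left_drawer, right_drawer above 0.01 m).
It fails at once if a drawer is pulled further out, or the lid is lifted or thrown back past 1.5 rad (value of joint any of left_drawer, right_drawer above 0.094 m or value of joint lid above 1.5 rad).
It fails at once if a bystander is shifted more than 20 mm, lifted or carried (distance of any of mug, coupling, tape from where it was at the start of the episode above 0.02 m).
It also fails if it takes over 64 s, if anything falls off the work surface, if the arm or the gripper's body presses on something with over 40 N, if the wrist force passes 120 N, or if a joint passes its speed limit or range.

## Working session

There is one attempt and no reset: what is moved stays moved. The work goes in short steps, Python scripts to look and compute and a tool call to move; the robot and the scene stay as the last step left them, time stands still between calls to the robot, and variables do not carry over. Pictures are saved under pics/ and viewed, and the job is handed in when it is done.

Besides the shell and the picture viewer there is one more tool, called after "Request:" by a JSON object that holds its "op" and its "data". play_rows: Moves the arm, as the interface text tells. Its arguments: {"type":"object","properties":{"series":{"type":"array","items":{"type":"number"}},"grip":{"type":"number"},"grip_force":{"type":"number"}},"required":["series"]}

```bash
mkdir -p pics; python3 - <<'E'
from rig import bot, eyes
import cv2, json, numpy as np
s=bot.get_state(); print({k:np.round(v,3).tolist() for k,v in s.items()})
for n in ["scene","top"]:
    im=eyes.camera(n); cv2.imwrite(f"pics/{n}0.png",im[:,:,::-1])
    m=eyes.camera_model(n); print(n,{k:np.round(v,4).tolist() for k,v in m.items()})
E
```

```text
{'t': 0.0, 'q': [67.47, 7.514, 85.333, 0.0, 87.26, -4.895], 'dq': [0.01, -0.012, 0.018, 0.029, -0.056, 0.098], 'tau': [0.002, -56.938, -50.057, 0.0, 0.015, 0.0], 'tcp_pos': [0.182, 0.571, 0.23], 'orientation': [[0.303, 0.953, -0.001], [0.953, -0.303, -0.002], [-0.002, -0.0, -1.0]], 'force': [-0.309, 0.088, 0.31], 'wrist_torque': [0.035, 0.01, -0.005], 'opening': 1.004}
scene {'K': [[406.9968, 0.0, 254.5501], [0.0, 406.9968, 189.2914], [0.0, 0.0, 1.0]], 'k1': 0.0359, 'R': [[0.8923, 0.4512, 0.0142], [0.3466, -0.6644, -0.6621], [-0.2893, 0.5958, -0.7492]], 't': [-0.4744, -0.1167, 1.199]}
top {'K': [[390.7074, 0.0, 253.3408], [0.0, 390.7074, 195.9534], [0.0, 0.0, 1.0]], 'k1': -0.0982, 'R': [[0.0004, -0.9997, -0.0254], [-0.9918, 0.0028, -0.1277], [0.1277, 0.0252, -0.9915]], 't': [0.0301, 0.5472, 0.9757]}
```

View pics/scene0.png

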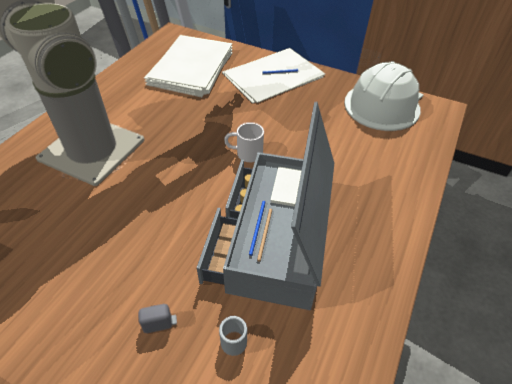

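View pics/top0.png

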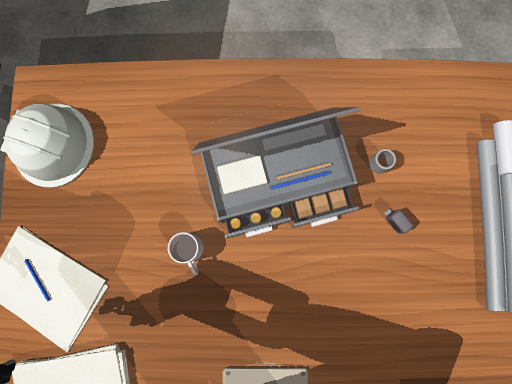

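The top view shows the chest at about (285,170) with its drawers toward the robot. The mug is at (185,248), the coupling at (385,160) and the tape at (400,221). I'll zoom in next.

```bash
python3 - <<'E'
import cv2
a=cv2.imread("pics/top0.png")[95:295,160:430]; cv2.imwrite("pics/top0z.png",cv2.resize(a,None,fx=2.95,fy=2.95,interpolation=cv2.INTER_CUBIC))
a=cv2.imread("pics/scene0.png")[95:365,130:350]; cv2.imwrite("pics/scene0z.png",cv2.resize(a,None,fx=2.2,fy=2.2,interpolation=cv2.INTER_CUBIC))
E
```

```text
(no output)
```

View pics/top0z.png

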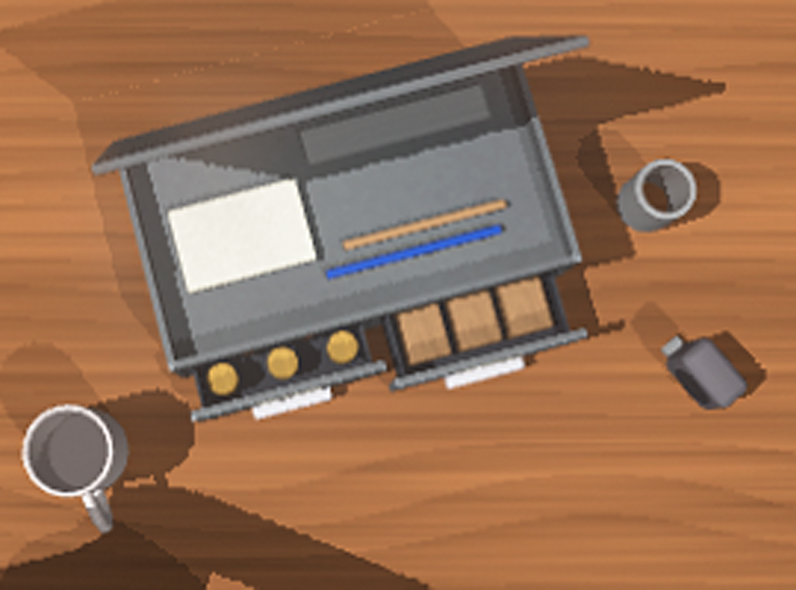

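View pics/scene0z.png

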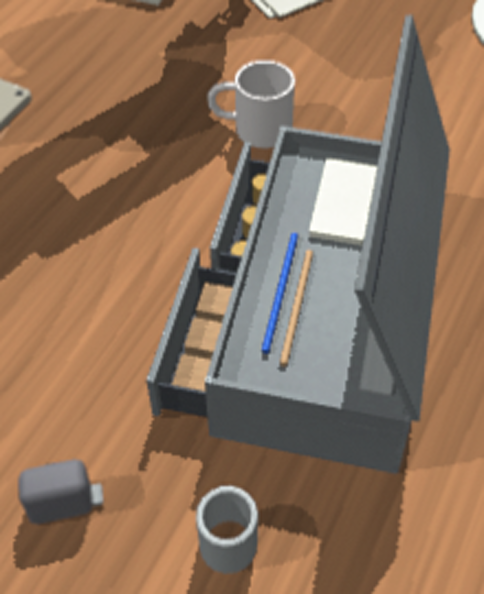

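```bash
cat > h.py <<'E'
from rig import bot, eyes
import numpy as np, cv2
from scipy.optimize import least_squares
def proj(n,X,m=None):
    m=m or eyes.camera_model(n); X=np.atleast_2d(X)
    p,_=cv2.projectPoints(X.astype(float),cv2.Rodrigues(np.array(m["R"]))[0],np.array(m["t"]),np.array(m["K"]),np.array([m["k1"],0,0,0.]))
    return p[:,0]
def plane(n,uv,z):
    m=eyes.camera_model(n)
    p=cv2.undistortPoints(np.array([[uv]],float),np.array(m["K"]),np.array([m["k1"],0,0,0.]))[0,0]
    R=np.array(m["R"]);t=np.array(m["t"]);c=-R.T@t;d=R.T@np.array([p[0],p[1],1.]);return c+d*(z-c[2])/d[2]
def pts(v):
    x,y,a,dl,dr,L=v
    d=dict(FL=(-.095,.175,.105),FR=(-.095,-.175,.105),
     LL=(-.103-dl,.1695,.076),LR=(-.103-dl,.0015,.076),RL=(-.103-dr,-.0015,.076),RR=(-.103-dr,-.1695,.076))
    for k,y0 in (("EL",.175),("ER",-.175)):
        for s,h in (("o",.008),("i",0.)):
            d[k+s]=(.095-.19*np.cos(L)+h*np.sin(L), y0, .105+.19*np.sin(L)+h*np.cos(L))
    c,s=np.cos(a),np.sin(a)
    return {k:np.array([x+c*p[0]-s*p[1],y+s*p[0]+c*p[1],p[2]]) for k,p in d.items()}
E
cat > fit.py <<'E'
from h import *
T=lambda u,v:(u/2.95+160-.33,v/2.95+95-.33); S=lambda u,v:(u/2.2+130-.27,v/2.2+95-.27)
obs=[("top",k,T(*p)) for k,p in dict(FL=(170,370),FR=(579,261),LL=(197,419),LR=(386,368),RL=(394,388),RR=(587,335),ELi=(97,173),ERi=(588,47)).items()]
obs+=[("scene",k,S(*p)) for k,p in dict(FR=(208,381),FL=(283,128),RR=(151,380),RL=(195,252),LR=(212,262),LL=(248,145),ELi=(408,17),ERi=(359,291)).items()]
f=lambda v:np.concatenate([proj(n,pts(v)[k])[0]-np.array(p) for n,k,p in obs])
r=least_squares(f,[.45,0,.2,.04,.04,1.2],loss="soft_l1")
print(np.round(r.x,4)); 
for o,e in zip(obs,f(r.x).reshape(-1,2)): print(o[0],o[1],np.round(e,1))
for k,p in pts(r.x).items(): print(k,np.round(p,3))
for n,uv,z in [("mug",T(68,452),.085),("coupling",T(666,190),.065),("tape",T(708,372),.058)]: print(n,plane("top",uv,z))
E
python3 fit.py
```

```text
[ 0.619  -0.029   0.262   0.0345  0.0522  1.2157]
top FL [-0.5 -0.7]
top FR [ 0.8 -1.5]
top LL [-1.8 -0.4]
top LR [ 0.  -0.9]
top RL [ 0.4 -1.1]
top RR [ 0.2 -0.9]
top ELi [-1.6 -0.1]
top ERi [ 0.3 -1.9]
scene FR [-0.7  0.8]
scene FL [-0.3 -0.8]
scene RR [-1.4  0.8]
scene RL [-0.3 -2. ]
scene LR [-0.4 -6.2]
scene LL [-0.8 -1.5]
scene ELi [-0.4 -0.9]
scene ERi [-1.2  0. ]
FL [0.482 0.115 0.105]
FR [ 0.573 -0.223  0.105]
LL [0.442 0.099 0.076]
LR [ 0.486 -0.063  0.076]
RL [ 0.469 -0.071  0.076]
RR [ 0.513 -0.233  0.076]
ELo [0.609 0.149 0.286]
ELi [0.602 0.147 0.283]
ERo [ 0.699 -0.189  0.286]
ERi [ 0.692 -0.191  0.283]
mug [0.41352376 0.20064733 0.085     ]
coupling [ 0.63740451 -0.30850337  0.065     ]
tape [ 0.48021176 -0.34027191  0.058     ]
```

Both views agree on the fit to about 1–2 px:

| Quantity | Estimate |
|---|---|
| Chest position | (0.619, -0.029) |
| Chest yaw | 15° |
| Left drawer | 35 mm open |
| Right drawer | 52 mm open |
| Lid | 1.216 rad |

The one outlier is the scene LR corner at 6 px, which is hidden behind the right drawer. I'll turn the tool to the chest's axes (tool x = chest y, tool y = chest x), close the fingers and travel.

Request:
{"op": "play_rows", "data": {"series": [-0.5,0.4,0,-4.1,-1.3,1.0,0,-8.2,-2.1,1.7,0,-12.2,-3.0,2.4,0,-16.3,-3.9,3.1,0,-20.4,-4.7,3.8,0,-24.5,-5.5,4.4,0,-28.5,-6.0,4.8,0,-32.6], "grip": 0, "grip_force": 40}}

```text
t: 1.1
tcp_pos: [0.2921, 0.2828, 0.2304]
orientation: [[-0.26, 0.966, -0.001], [0.966, 0.26, -0.002], [-0.002, -0.001, -1.0]]
force: [-0.3, 0.1, 1.1]
opening: -0.002
```

```bash
cat > st.py <<'E'
from h import *
V=[.619,-.029,.262]
s=bot.get_state(); p=s["tcp_pos"]; R=np.array(s["orientation"])
c,n=np.cos(V[2]),np.sin(V[2]); M=np.array([[c,n],[-n,c]])
q=M@(np.array(p[:2])-V[:2])
print("t",round(s["t"],2),"tcp",np.round(p,4),"chest(mm)",np.round(q*1000,1),"z",round(p[2]*1000,1),"yaw of tool y",round(np.degrees(np.arctan2(R[1,1],R[0,1])),2),"F chest",np.round(M@np.array(s["force"][:2]),1),np.round(s["force"][2],1),"open",round(s["opening"],3))
print("tool z",np.round(R[:,2],4))
E
python3 st.py
```

```text
t 1.1 tcp [0.2921 0.2828 0.2304] chest(mm) [-235.   385.9] z 230.4 yaw of tool y 15.04 F chest [-0.3  0.2] 1.1 open -0.002
tool z [-8.e-04 -2.e-03 -1.e+00]
```

Request:
{"op": "play_rows", "data": {"series": [-0.6,0.1,0,0,-1.7,0.3,0,0,-2.8,0.4,0,0,-3.9,0.6,0,0,-5.0,0.7,0.3,0,-6.1,0.9,1.2,0,-7.1,1.0,2.2,0,-7.6,1.1,3.2,0]}}

```text
t: 2.1
tcp_pos: [0.4136, -0.0015, 0.1016]
orientation: [[-0.258, 0.966, -0.0], [0.966, 0.258, -0.002], [-0.002, -0.001, -1.0]]
force: [0.9, -0.5, -0.4]
opening: -0.004
```

```bash
python3 st.py; python3 - <<'E'
from h import *
for n in ["top","scene","wrist"]:
    im=eyes.camera(n)[:,:,::-1]
    if n=="top": im=im[95:295,160:430]
    if n=="scene": im=im[75:345,130:400]
    cv2.imwrite(f"pics/{n}1.png",cv2.resize(im,None,fx=1.5 if n=="wrist" else 2.2,fy=1.5 if n=="wrist" else 2.2))
E
```

```text
t 2.1 tcp [ 0.4136 -0.0015  0.1016] chest(mm) [-191.3   79.8] z 101.6 yaw of tool y 14.93 F chest [ 0.7 -0.8] -0.4 open -0.004
tool z [-4.0e-04 -2.3e-03 -1.0e+00]
```

View pics/scene1.png

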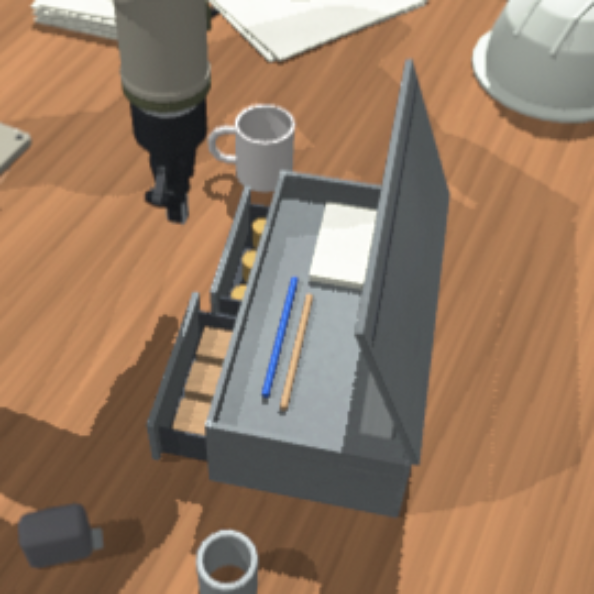

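View pics/wrist1.png

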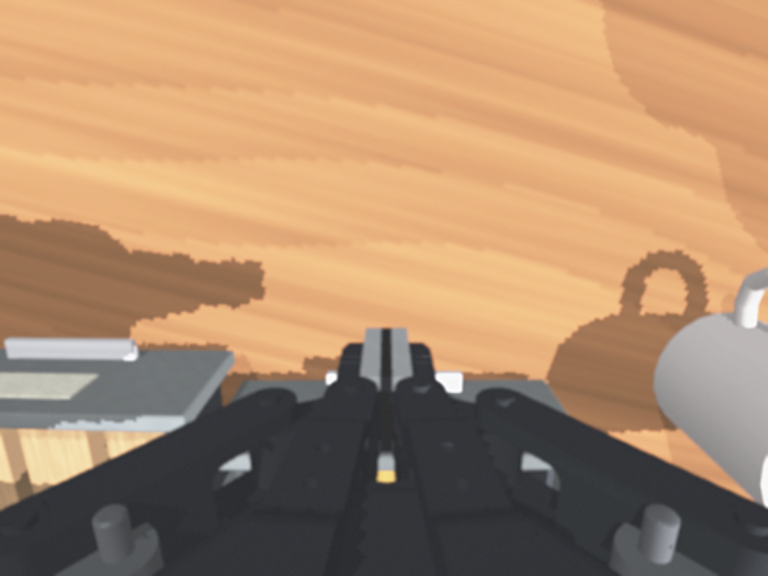

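The closed fingers stand about 40 mm in front of the left drawer, clear of the mug. Next I'll descend to z≈0.056 and push to about 8 mm short of home.

Request:
{"op": "play_rows", "data": {"series": [0,0,0.4,0,0,0,0.9,0,0,0.2,1.1,0,0,0.6,1.1,0,0,0.9,1.1,0,0,1.2,1.1,0,0,1.45,1.1,0,0,1.65,1.1,0]}}

```text
t: 3.25
tcp_pos: [0.475, 0.0172, 0.0561]
orientation: [[-0.258, 0.966, -0.007], [0.966, 0.258, -0.001], [0.001, -0.007, -1.0]]
force: [-3.1, -0.4, 1.6]
opening: 0.003
```

```bash
python3 st.py
```

```text
t 3.25 tcp [0.475  0.0172 0.0561] chest(mm) [-127.1   81.9] z 56.1 yaw of tool y 14.93 F chest [-3.1  0.4] 1.6 open 0.003
tool z [-0.0071 -0.0011 -1.    ]
```

Request:
{"op": "play_rows", "data": {"series": [0,0.08,0,0,0,0.14,0,0,0,0.2,0,0,0,0.25,0,0,0,0.29,0,0,0,0.32,0,0,0,0.34,0,0,0,0.34,0,0]}}

```text
t: 4.25
tcp_pos: [0.487, 0.0203, 0.0559]
orientation: [[-0.258, 0.966, -0.01], [0.966, 0.258, -0.002], [0.001, -0.01, -1.0]]
force: [-9.4, -1.3, 7.3]
opening: -0.0
```

```bash
python3 st.py
```

```text
t 4.25 tcp [0.487  0.0203 0.0559] chest(mm) [-114.7   81.9] z 55.9 yaw of tool y 14.93 F chest [-9.4  1.2] 7.3 open -0.0
tool z [-0.0099 -0.0018 -0.9999]
```

Request:
{"op": "play_rows", "data": {"series": [0,0.03,0,0,0,0.06,0,0,0,0.08,0,0,0,0.1,0,0,0,0.1,0,0,0,0.1,0,0,0,0.1,0,0,0,0.1,0,0]}}

```text
t: 5.25
tcp_pos: [0.487, 0.0204, 0.0559]
orientation: [[-0.258, 0.966, -0.019], [0.966, 0.258, -0.004], [0.001, -0.019, -1.0]]
force: [-27.1, -6.5, 24.1]
opening: 0.001
```

```bash
python3 st.py;  python3 - <<'E'
from h import *
for n in ["top","scene"]:
    im=eyes.camera(n)[:,:,::-1]
    if n=="top": im=im[95:295,160:430]
    if n=="scene": im=im[75:345,130:400]
    cv2.imwrite(f"pics/{n}2.png",cv2.resize(im,None,fx=2.2,fy=2.2))
E
```

```text
t 5.25 tcp [0.487  0.0204 0.0559] chest(mm) [-114.7   81.9] z 55.9 yaw of tool y 14.93 F chest [-27.8   0.7] 24.1 open 0.001
tool z [-0.0187 -0.0035 -0.9998]
```

View pics/scene2.png

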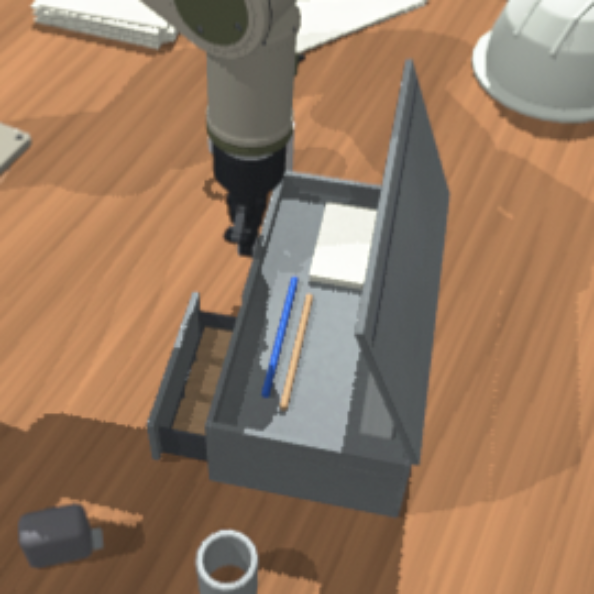

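The left drawer is home: TCP x held at −114.7 while the force rose to 28 N. Next I'll back off and go to the right drawer.

Request:
{"op": "play_rows", "data": {"series": [0,-0.5,0,0,0,-1.1,0,0,-0.2,-1.7,0,0,-1.2,-1.8,0,0,-2.2,-1.8,0,0,-3.2,-1.8,0,0,-4.0,-1.8,0,0,-4.2,-1.8,0,0]}}

```text
t: 6.35
tcp_pos: [0.4616, -0.1623, 0.0574]
orientation: [[-0.256, 0.967, -0.017], [0.967, 0.256, -0.004], [0.0, -0.018, -1.0]]
force: [-0.4, 0.2, -0.2]
opening: -0.002
```

```bash
python3 st.py
```

```text
t 6.35 tcp [ 0.4616 -0.1623  0.0574] chest(mm) [-186.6  -88. ] z 57.4 yaw of tool y 14.82 F chest [-0.3  0.3] -0.2 open -0.002
tool z [-0.0171 -0.0042 -0.9998]
```

Request:
{"op": "play_rows", "data": {"series": [0,0.15,0,0,0,0.35,0,0,0,0.6,0,0,0,0.85,0,0,0,1.1,0,0,0,1.3,0,0,0,1.45,0,0,0,1.55,0,0]}}

```text
t: 7.35
tcp_pos: [0.5217, -0.1463, 0.0561]
orientation: [[-0.256, 0.967, -0.017], [0.967, 0.256, -0.004], [0.001, -0.018, -1.0]]
force: [-2.5, 1.1, 1.0]
opening: -0.001
```

```bash
python3 st.py
```

```text
t 7.35 tcp [ 0.5217 -0.1463  0.0561] chest(mm) [-124.4  -88.1] z 56.1 yaw of tool y 14.82 F chest [-2.1  1.7] 1.0 open -0.001
tool z [-0.0175 -0.004  -0.9998]
```

Request:
{"op": "play_rows", "data": {"series": [0,0.06,0,0,0,0.12,0,0,0,0.17,0,0,0,0.21,0,0,0,0.24,0,0,0,0.26,0,0,0,0.27,0,0,0,0.27,0,0]}}

```text
t: 8.35
tcp_pos: [0.5307, -0.144, 0.056]
orientation: [[-0.256, 0.967, -0.021], [0.967, 0.256, -0.004], [0.001, -0.021, -1.0]]
force: [-12.0, -0.9, 8.8]
opening: 0.003
```

```bash
python3 st.py
```

```text
t 8.35 tcp [ 0.5307 -0.144   0.056 ] chest(mm) [-115.1  -88.2] z 56.0 yaw of tool y 14.81 F chest [-11.9   2.2] 8.8 open 0.003
tool z [-0.0206 -0.0044 -0.9998]
```

The right drawer stops at −115.1 with 12 N, the same as the left one. I'll back off, rise, and check with the cameras.

Request:
{"op": "play_rows", "data": {"series": [0,-0.3,0,0,0,-0.9,-0.2,0,0,-1.4,-0.8,0,0.3,-1.6,-2.0,0,0.8,-1.6,-3.4,0,1.4,-1.6,-4.8,0,2.0,-1.6,-6.2,0,2.2,-1.6,-7.2,0]}}

```text
t: 9.35
tcp_pos: [0.4525, -0.0732, 0.3487]
orientation: [[-0.257, 0.966, -0.016], [0.967, 0.257, -0.005], [-0.001, -0.017, -1.0]]
force: [0.8, 0.2, 0.1]
opening: -0.001
```

```bash
python3 st.py;  python3 - <<'E'
from h import *
for n in ["top","scene"]:
    im=eyes.camera(n)[:,:,::-1]
    cv2.imwrite(f"pics/{n}3r.png",im)
    if n=="top": im=im[95:295,160:430]
    if n=="scene": im=im[75:345,130:400]
    cv2.imwrite(f"pics/{n}3.png",cv2.resize(im,None,fx=2.2,fy=2.2))
E
```

```text
t 9.35 tcp [ 0.4525 -0.0732  0.3487] chest(mm) [-172.2    0.5] z 348.7 yaw of tool y 14.87 F chest [0.9 0. ] 0.1 open -0.001
tool z [-0.016  -0.0053 -0.9999]
```

View pics/scene3.png

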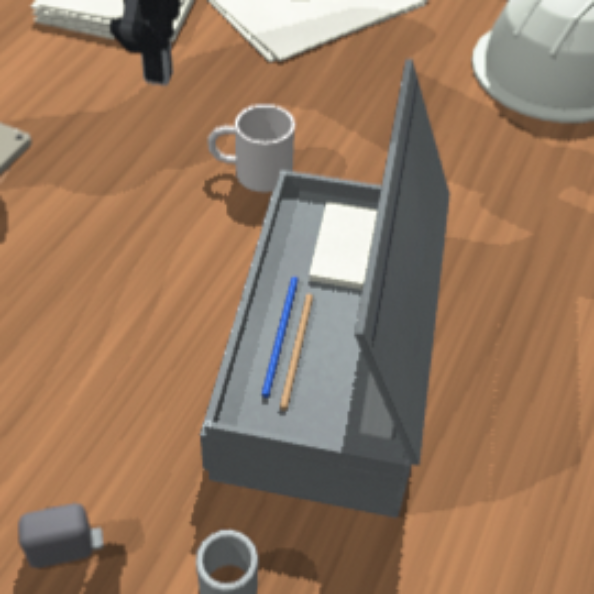

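View pics/top3.png

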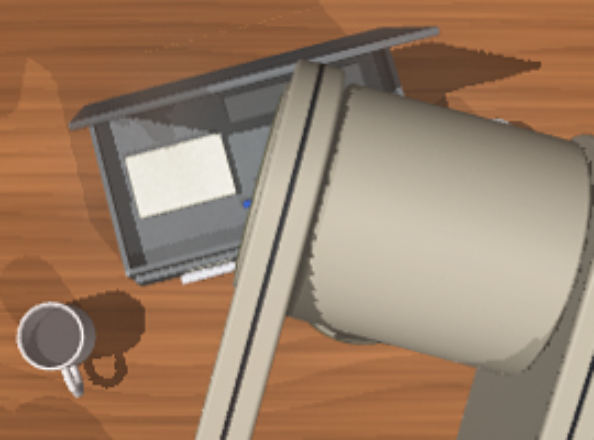

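Both drawers look flush in the scene view, and the lid is still up. Now I'll go over the lid at z≈0.35 to behind it.

Request:
{"op": "play_rows", "data": {"series": [0,0.5,0,0,0,1.5,-0.1,0,0,2.6,-0.1,0,0,3.7,-0.1,0,0,4.8,-0.2,0,0,5.9,-0.2,0,0,6.9,-0.2,0,0,7.4,-0.2,0]}}

```text
t: 10.45
tcp_pos: [0.7416, 0.0025, 0.3533]
orientation: [[-0.257, 0.966, -0.012], [0.966, 0.257, -0.007], [-0.003, -0.013, -1.0]]
force: [-0.5, 0.1, 0.3]
opening: 0.001
```

```bash
python3 st.py;  python3 - <<'E'
from h import *
for n in ["scene"]:
    im=eyes.camera(n)[:,:,::-1]
    im=im[75:345,130:400]
    cv2.imwrite(f"pics/{n}4.png",cv2.resize(im,None,fx=2.2,fy=2.2))
E
```

```text
t 10.45 tcp [0.7416 0.0025 0.3533] chest(mm) [126.5  -1.4] z 353.3 yaw of tool y 14.9 F chest [-0.5  0.2] 0.3 open 0.001
tool z [-0.0121 -0.0067 -0.9999]
```

View pics/scene4.png

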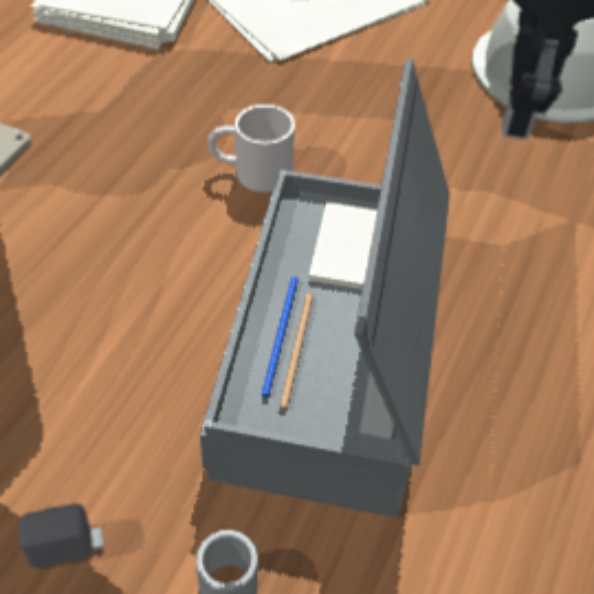

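Request:
{"op": "play_rows", "data": {"series": [0,0,0.3,0,0,-0.1,0.8,0,0,-0.3,1.3,0,0,-0.5,1.8,0,0,-0.8,2.1,0,0,-1.1,2.3,0,0,-1.3,2.3,0,0,-1.35,2.3,0]}}

```text
t: 11.5
tcp_pos: [0.6883, -0.0119, 0.2615]
orientation: [[-0.257, 0.966, -0.012], [0.966, 0.257, -0.006], [-0.003, -0.013, -1.0]]
force: [0.6, 0.3, 0.7]
opening: -0.001
```

```bash
python3 st.py; cat > arc.py <<'E'
import sys; from h import *
# print rows (units) from current pose along arc L list at radius r; tool axes measured
V=[.619,-.029,.262]; c,n=np.cos(V[2]),np.sin(V[2])
s=bot.get_state(); p=np.array(s["tcp_pos"]); R=np.array(s["orientation"])
r=float(sys.argv[1]); yq=None
q=np.array([[c,n],[-n,c]])@(p[:2]-V[:2])
for L in map(float,sys.argv[2:]):
    x=.095-r*np.cos(L)+.008*np.sin(L)+.011-.001; z=.105+r*np.sin(L)+.008*np.cos(L)
    w=np.array([V[0]+c*x,V[1]+n*x,z]); d=R.T@(w-p)/.04
    print(L,"chest",np.round([x*1000,z*1000],1),"row",np.round(d,2))
E
python3 arc.py .165 1.25 1.2 1.15 1.1 1.05 1.0 .95 .9
```

```text
t 11.5 tcp [ 0.6883 -0.0119  0.2615] chest(mm) [71.4 -1.5] z 261.5 yaw of tool y 14.89 F chest [0.7 0.1] 0.7 open -0.001
tool z [-0.0121 -0.0064 -0.9999]
1.25 chest [ 60.6 264.1] row [ 0.04 -0.27 -0.06]
1.2 chest [ 52.7 261.7] row [ 0.04 -0.47  0.  ]
1.15 chest [ 44.9 258.9] row [ 0.04 -0.66  0.07]
1.1 chest [ 37.3 255.7] row [ 0.04 -0.85  0.16]
1.05 chest [ 29.8 252.1] row [ 0.04 -1.04  0.25]
1.0 chest [ 22.6 248.2] row [ 0.04 -1.22  0.35]
0.95 chest [ 15.5 243.9] row [ 0.04 -1.39  0.46]
0.9 chest [  8.7 239.2] row [ 0.04 -1.56  0.58]
```

Request:
{"op": "play_rows", "data": {"series": [0,-0.2,0,0,0,-0.35,0,0,0,-0.47,0,0,0,-0.6,0.05,0,0,-0.72,0.1,0,0,-0.85,0.16,0,0,-0.95,0.2,0,0,-1.04,0.25,0]}}

```text
t: 12.5
tcp_pos: [0.6477, -0.0228, 0.2522]
orientation: [[-0.257, 0.966, -0.012], [0.966, 0.257, -0.006], [-0.003, -0.013, -1.0]]
force: [1.5, 0.1, 4.9]
opening: 0.002
```

```bash
python3 st.py; python3 arc.py .165 1.05 1.0 .95 .9 .85 .8 .75 .7 .65;python3 - <<'E'
from h import *
for n in ["scene"]:
    im=eyes.camera(n)[:,:,::-1]
    im=im[75:345,130:400]
    cv2.imwrite(f"pics/{n}5.png",cv2.resize(im,None,fx=2.2,fy=2.2))
E
```

```text
t 12.5 tcp [ 0.6477 -0.0228  0.2522] chest(mm) [29.4 -1.4] z 252.2 yaw of tool y 14.89 F chest [ 1.5 -0.3] 4.9 open 0.002
tool z [-0.0119 -0.0065 -0.9999]
1.05 chest [ 29.8 252.1] row [0.04 0.01 0.  ]
1.0 chest [ 22.6 248.2] row [ 0.04 -0.17  0.1 ]
0.95 chest [ 15.5 243.9] row [ 0.04 -0.34  0.21]
0.9 chest [  8.7 239.2] row [ 0.04 -0.51  0.33]
0.85 chest [  2.1 234.2] row [ 0.04 -0.68  0.46]
0.8 chest [ -4.2 228.9] row [ 0.04 -0.83  0.59]
0.75 chest [-10.3 223.3] row [ 0.04 -0.98  0.73]
0.7 chest [-16.  217.4] row [ 0.04 -1.12  0.88]
0.65 chest [-21.5 211.2] row [ 0.04 -1.26  1.04]
```

View pics/scene5.png

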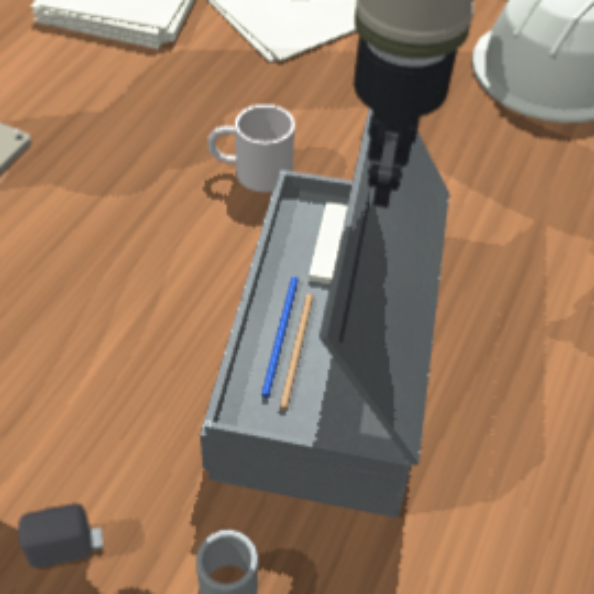

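The lid is following the fingertip at about 5 N, and the finger touches near the free edge. I'll continue the arc.

Request:
{"op": "play_rows", "data": {"series": [0,-0.17,0.1,0,0,-0.34,0.21,0,0,-0.51,0.33,0,0,-0.68,0.46,0,0,-0.83,0.59,0,0,-0.98,0.73,0,0,-1.12,0.88,0,0,-1.26,1.04,0]}}

```text
t: 13.55
tcp_pos: [0.5977, -0.0362, 0.2104]
orientation: [[-0.257, 0.966, -0.013], [0.966, 0.257, -0.007], [-0.003, -0.014, -1.0]]
force: [0.7, -0.0, 2.2]
opening: -0.001
```

```bash
python3 st.py; python3 arc.py .165 .65 .6 .55 .5 .45 .4 .35 .3 .25
```

```text
t 13.55 tcp [ 0.5977 -0.0362  0.2104] chest(mm) [-22.5  -1.4] z 210.4 yaw of tool y 14.89 F chest [ 0.7 -0.2] 2.2 open -0.001
tool z [-0.013  -0.0065 -0.9999]
0.65 chest [-21.5 211.2] row [ 0.04  0.02 -0.02]
0.6 chest [-26.7 204.8] row [ 0.04 -0.1   0.14]
0.55 chest [-31.5 198.1] row [ 0.04 -0.22  0.31]
0.5 chest [-36.  191.1] row [ 0.04 -0.33  0.49]
0.45 chest [-40.1 184. ] row [ 0.04 -0.43  0.67]
0.4 chest [-43.9 176.6] row [ 0.04 -0.52  0.85]
0.35 chest [-47.3 169.1] row [ 0.04 -0.6   1.04]
0.3 chest [-50.3 161.4] row [ 0.04 -0.68  1.24]
0.25 chest [-52.9 153.6] row [ 0.04 -0.74  1.43]
```

Request:
{"op": "play_rows", "data": {"series": [0,-0.1,0.14,0,0,-0.22,0.31,0,0,-0.33,0.49,0,0,-0.43,0.67,0,0,-0.52,0.85,0,0,-0.6,1.04,0,0,-0.68,1.24,0,0,-0.74,1.43,0]}}

```text
t: 14.55
tcp_pos: [0.5681, -0.0442, 0.153]
orientation: [[-0.257, 0.966, -0.013], [0.966, 0.257, -0.006], [-0.003, -0.014, -1.0]]
force: [-0.4, 0.5, 1.6]
opening: -0.003
```

```bash
python3 st.py; python3 arc.py .165 .2 .15 .1 .06 .04 .02 0
```

```text
t 14.55 tcp [ 0.5681 -0.0442  0.153 ] chest(mm) [-53.1  -1.5] z 153.0 yaw of tool y 14.88 F chest [-0.2  0.5] 1.6 open -0.003
tool z [-0.0131 -0.0065 -0.9999]
0.2 chest [-55.1 145.6] row [ 0.04 -0.05  0.19]
0.15 chest [-57.  137.6] row [ 0.04 -0.09  0.39]
0.1 chest [-58.4 129.4] row [ 0.04 -0.12  0.59]
0.06 chest [-59.2 122.9] row [ 0.04 -0.14  0.76]
0.04 chest [-59.5 119.6] row [ 0.04 -0.15  0.84]
0.02 chest [-59.8 116.3] row [ 0.04 -0.15  0.92]
0.0 chest [-60. 113.] row [ 0.04 -0.16  1.  ]
```

Request:
{"op": "play_rows", "data": {"series": [0,-0.05,0.18,0,0,-0.09,0.36,0,0,-0.12,0.52,0,0,-0.14,0.66,0,0,-0.15,0.78,0,0,-0.15,0.87,0,0,-0.16,0.94,0,0,-0.16,0.98,0]}}

```text
t: 15.55
tcp_pos: [0.5612, -0.0461, 0.1137]
orientation: [[-0.257, 0.966, -0.013], [0.966, 0.257, -0.006], [-0.003, -0.015, -1.0]]
force: [-2.4, 0.5, 1.5]
opening: 0.003
```

```bash
python3 st.py
```

```text
t 15.55 tcp [ 0.5612 -0.0461  0.1137] chest(mm) [-60.2  -1.5] z 113.7 yaw of tool y 14.88 F chest [-2.2  1.1] 1.5 open 0.003
tool z [-0.0135 -0.0064 -0.9999]
```

Nearly flat. I'll press gently a little further to find the stop.

Request:
{"op": "play_rows", "data": {"series": [0,0,0.03,0,0,0,0.05,0,0,0,0.07,0,0,0,0.07,0,0,0,0.07,0,0,0,0.07,0,0,0,0.07,0,0,0,0.07,0]}}

```text
t: 16.55
tcp_pos: [0.5613, -0.0461, 0.1129]
orientation: [[-0.257, 0.966, -0.013], [0.966, 0.257, -0.007], [-0.003, -0.014, -1.0]]
force: [-9.1, 2.1, 16.8]
opening: -0.003
```

```bash
python3 st.py
```

```text
t 16.55 tcp [ 0.5613 -0.0461  0.1129] chest(mm) [-60.2  -1.5] z 112.9 yaw of tool y 14.89 F chest [-8.2  4.4] 16.8 open -0.003
tool z [-0.0132 -0.0065 -0.9999]
```

The stop is at z = 112.9 mm, against 113 expected for a flat lid. I'll lift straight up, then back away.

Request:
{"op": "play_rows", "data": {"series": [0,0,-0.2,0,0,0,-0.7,0,0,0,-1.5,0,0,0,-2.5,0,0,-0.6,-3.5,0,0,-1.6,-4.0,0,0,-2.6,-4.2,0,0,-3.2,-4.2,0]}}

```text
t: 17.55
tcp_pos: [0.4392, -0.0784, 0.2853]
orientation: [[-0.257, 0.966, -0.01], [0.966, 0.257, -0.008], [-0.005, -0.011, -1.0]]
force: [-0.4, 0.3, -0.6]
opening: 0.002
```

```bash
python3 st.py;  python3 - <<'E'
from h import *
for n in ["top","scene"]:
    im=eyes.camera(n)[:,:,::-1]
    cv2.imwrite(f"pics/{n}6r.png",im)
    if n=="top": im=im[95:295,160:430]
    if n=="scene": im=im[75:345,130:400]
    cv2.imwrite(f"pics/{n}6.png",cv2.resize(im,None,fx=2.2,fy=2.2))
E
```

```text
t 17.55 tcp [ 0.4392 -0.0784  0.2853] chest(mm) [-186.5   -1.2] z 285.3 yaw of tool y 14.87 F chest [-0.3  0.4] -0.6 open 0.002
tool z [-0.0095 -0.0079 -0.9999]
```

View pics/scene6.png

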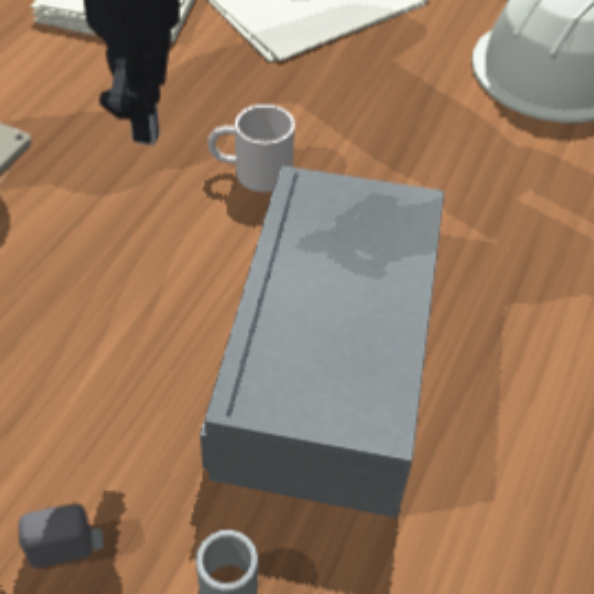

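View pics/top6.png

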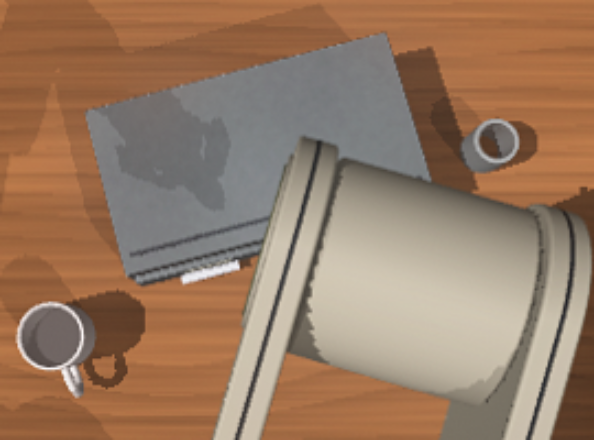

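The lid lies flat, the drawers are flush and the arm is clear. The mug, coupling and tape appear at their original pixels, so I'm handing in.

```bash
python3 -c "
from rig import bot
print(bot.finish_job())"
```

```text
the job is handed in; nothing more can be done
None
```

I closed the chest with the shut fingertips, pushing only, and handed the job in at about 18 s of the 64 s allowed. No verdict is reported, so the results below are from my own checks.

- **Drawers:** I pushed the left drawer home first, then the right. The TCP stopped at chest x ≈ −115 mm for both, where a shut drawer should stop it at about −114 mm. The highest force I read was about 39 N on the left and 15 N on the right.
- **Lid:** I swung it down from behind along its arc, reading 1–5 N, then pressed it onto its stop at about 19 N. It stopped at z = 112.9 mm, where a flat lid should be at 113 mm.
- **End state:** The last pictures show the lid flat and the drawers flush. The mug, coupling and tape are at their starting pixels, judged by eye. The gripper is about 70 mm in front of the chest and 285 mm up, with no contact force.
- **Disagreements:** One corner in the first pose fit was off by 6 px because the right drawer hid it, and the fit gave it little weight. The tool picked up about 1° of tilt while pressing the left drawer, which did no harm. In the last top view the arm hid the right drawer and the tape, so those two rest on the scene view.

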